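# Set up for restringing a bead

### The job

Get the dressing table ready for restringing: take the stringing pin with the square wooden grip out of the storage rack and stand it fully down in the hole of the single-hole block, then let go of it. Then lift the bead dish by its arched handle about 8 cm straight up and, only once it is up, turn it a quarter turn so that its pouring lip faces the standing pin, keeping the dish level and over its place, with the loose bead staying in the middle throughout. Finish while still holding the dish there in the air, at rest, and do not disturb the other things on the table.

Things in the scene. Friction and masses are not known exactly. Their poses are not given: they have to be found in the camera images.
- pin: Stringing pin, stands upright, 109 mm tall overall: steel shank 7 mm diameter, 75 mm long, with a 3 mm taper at the tip (flat end 5 mm wide), below a square pale-wood grip 14 x 14 mm, 34 mm tall. Origin at the centre of the lower tip, z up along the shank, x and y along the normals of the grip's flat sides. Starts in one of the rack's two holes; 35 g.
- pin_tip (a point): Lower end of the pin's shank (same point as the pin's origin).
- pin_grip (a point): Centre of the pin's square wooden grip, 92 mm above its tip.
- rack: Storage rack, fixed: dark wood block 50 (x) x 110 (y) x 34 mm tall with two holes of 8.5 mm, 26 mm deep, 64 mm apart along its y. Origin at the centre of its underside. One hole holds the pin, the other the awl.
- block: Single-hole block, fixed: dark wood, 64 x 64 x 34 mm tall, one hole of 9 mm diameter, 26 mm deep with a closed bottom, in the centre of its top. Origin at the centre of its underside. It stands between the rack and the dish.
- block_hole0 (a point): Mouth centre of the block's hole, on its top face 34 mm above the table; z up.
- dish: Blue glazed round bead dish, 122 mm wide, loose, about 200 g: shallow 7 degree cone inside, rim 23 mm high, a small trough-like pouring lip on its +x side, a rigid arched handle over it (legs at +y and -y). Origin at the centre of its foot, z up; balanced about its axis. The block starts on its +y side: a quarter turn counter-clockwise from above makes the lip face it.
- dish_grip (a point): Centre of the dish's handle bar, 85 mm above the dish's foot, straight above the dish's centre: pale wood bar 14 mm wide (along the dish's x), 14 mm high, 70 mm long along the dish's y. Grip it from above with the fingers closing along the dish's x.
- dish_lip (a point): Outer end of the pouring lip, 87 mm from the dish's axis along its +x, 20 mm above its foot.
- dish_middle (a point): Where the bead's centre lies when it rests in the middle of the dish, 18 mm above the foot, on the axis.
- bead_center (a point): Centre of the loose amber glass bead (ball, 20 mm diameter, 12 g) that lies in the dish. It rolls freely.
- awl: Awl, stands in the rack's other hole: same 7 mm steel shank, with a round ball knob 22 mm in diameter, 79 mm tall overall. Not to be moved. Origin at its tip.
- flask: Red drinking flask, 68 mm diameter, 210 mm tall. Leave alone.
- cream: Small green glass jar with white lid, 56 mm diameter, 45 mm tall. Leave alone.
- bangle: Brass bangle lying flat, 68 mm outer diameter, 10 mm tall. Leave alone.
- case: Black spectacle case, 60 x 150 x 35 mm. Leave alone.
- mug: White mug, 80 mm diameter, 90 mm tall. Leave alone.
- perfume: Amber perfume bottle, 44 mm diameter, 90 mm tall. Leave alone.
Not all that is in view belongs to the job. What is shaped like the block but blue is not meant.

How it is judged (in metres and radians):
On the way, in this order (a step that is already met when the one before it is completed fails the run):
1. the pin stands fully down in the block's hole, released (horizontal distance between pin_tip and block_hole0 below 0.005 m and z of pin_tip in the frame of block_hole0 below -0.018 m and angle between pin's own z axis and vertical below 0.15 rad and contact force between pin and the fingers below 0.1 N), for 0.3 s.
2. the dish is lifted clear of the table, not yet turned (height (world z) of dish above 0.045 m and y of block_hole0 in the frame of dish above 0.12 m and contact force between dish and the fingers above 1 N), for 0.1 s.
At the end, for the whole second after the job is handed in: Pin upright in the hole (18 mm deep or more). Dish held by the fingers, foot 50-120 mm up, within 140 mm of its start, level within 0.1 rad, at rest, hole at most 45 mm beside the lip's line; bead at rest within 10 mm of the middle; awl and bystanders within 30 mm of their starts (horizontal distance between pin_tip and block_hole0 below 0.005 m and z of pin_tip in the frame of block_hole0 below -0.018 m and angle between pin's own z axis and vertical below 0.15 rad and contact force between dish and the fingers above 1 N and height (world z) of dish between 0.05 and 0.12 m and angle between dish's own z axis and vertical below 0.1 rad and x of block_hole0 in the frame of dish above 0.12 m and y of block_hole0 in the frame of dish between -0.045 and 0.045 m and distance of dish from where it was at the start of the episode below 0.14 m and linear speed of dish below 0.03 m/s and angular speed of dish below 0.2 rad/s and distance between bead_center and dish_middle below 0.01 m and linear speed of bead below 0.05 m/s and contact force between dish and block below 0.1 N and contact force between dish and rack below 0.1 N and not (distance of any of awl, flask, cream, bangle, case, mug, perfume from where it was at the start of the episode above 0.03 m)); the arm keeps its last pose, push and grip.
It fails at once if the bead rolls more than 25 mm from the middle of the dish (distance between bead_center and dish_middle above 0.025 m).
It fails at once if the dish tips by more than 0.25 rad (angle between dish's own z axis and vertical above 0.25 rad).
It fails at once if a bystander or the awl is pushed more than 30 mm (distance of any of awl, flask, cream, bangle, case, mug, perfume from where it was at the start of the episode above 0.03 m).
It also fails if it takes over 56 s, if anything falls off the work surface, if the arm or the gripper's body presses on something with over 40 N, if the wrist force passes 120 N, or if a joint passes its speed limit or range.

### The arm

A 7-joint arm with a two-finger parallel gripper is mounted at the origin on the work surface. World frame = base frame: x ahead of the robot, y to its left, z up, the work surface at z = 0. Lengths are in m, angles in degrees, forces in N, time in s.
With the tool pointing down it reaches from about 0.425 to 0.95 m from the base axis. Payload 4.7 kg.
Tool frame: the origin (TCP) lies between the finger pads; the fingertips stand 17 mm ahead of it and the grasp point (between the pads) lies 2 mm behind it; z points along the fingers, y is the line along which they close (so a half turn about z gives the same grasp; the last joint's range is limited). The gripper opens to 85 mm and grips with 20 to 120 N. Pads are 22 mm wide; open, the fingers measure 114 mm over their backs; the gripper's body (76 mm by 85 mm) begins 54 mm behind the grasp point. The pads swing forward as they close: fully open they stand 13 mm farther back than shut.
Start: joints at [73.86, 26.849, -2.785, 87.806, 1.381, 65.374, -4.715], TCP at [0.169, -0.654, 0.248] pointing down, gripper open.
Joint ranges: [-148.3, 148.3], [-19.14, 114.17], [-79.39, 73.82], [5.75, 140.21], [-59.74, 239.74], [12.07, 113.84], [-152.46, 152.46]. Speed limits (degrees/s): [147.25, 147.25, 180, 180, 180, 180, 180].

### API

Orientations are given as a 3x3 rotation matrix whose columns are the frame's x, y, z axes.
In Python, from cell import sense, read_camera, close_job gives the robot as it stands.
- The arm moves only by the tool pendant, called after "Emit:" by a JSON object that holds its "fn" and its "kwargs". Schema: {"type":"object","properties":{"moves":{"type":"array","items":{"type":"number"},"minItems":4,"maxItems":48},"finger_gap":{"type":"number"},"grip_force":{"type":"number"},"only":{"type":"string"},"quiet":{"type":"boolean"},"lines":{"type":"string"}},"required":["moves"],"additionalProperties":false}. moves is one flat list of numbers that holds 1 to 12 rows one after another, with no inner brackets; each row has 4 numbers: dx, dy, dz in m, then a turn about the tool's z in degrees; each row is the pose to reach, as a shift and turn from the pose commanded when the call began, along the tool's axes at that moment; what a row does not reach only later rows make up. A row lasts 1/8 s, in which the tool goes at most 0.0625 m and 10.7 degrees, less where a joint would pass 70% of its speed; a pose out of reach is approached as far as the arm can. finger_gap is the finger opening in m, set as the call begins (left out keeps the last). The fingers move at their own pace and stop on an object; grip_force is the grip in N (left out, the last holds). Time passes only in rows, so rows that do not move let the fingers close. The tool returns the time, the measured TCP pose, the force, the opening and the grip force at its end. only (a regular expression) keeps the lines of the reply that match it, lines (a string "A,B") keeps lines A to B, and quiet returns only ok. Input that does not fit is refused with a message, and nothing moves.
- sense(): the state, without advancing time (a new reading comes with each control period).
- read_camera(name): name is "scene" or "top" or "wrist"; returns a dict with "color" (400x640x3 uint8, blue, green, red), "K" (3x3 intrinsics, pixels), "R" (3x3) and "t" (3): a world point X has camera coordinates R X + t. Camera axes: x right, y down, z forward; pixel columns grow to the right and rows downward; lengths in m; the calibration is good to about 2 mm. The wrist camera is an equidistant fisheye: a pixel r from the principal point sees the ray r / f radians off the axis. A picture is of the moment at which its call begins. There is no depth.
- close_job(): hands the job in; it is judged then, once.
The state is a dict: "time": time; "joint_pos": joint angles; "joint_velocities": joint speeds; "joint_torque": joint torques, N m; "tcp_pos": TCP position; "ee_rot": TCP orientation; "ft_force": force on the tool from outside, world axes, zero at the start; "ft_torque": the same for the moment, N m; "opening": finger opening in m; "grasp_force": force on a finger pad.
Only numpy, scipy, OpenCV 4.12 (cv2) and the standard library are available. Lean on these libraries where they do the work, as an engineer would, in place of code of your own. Each camera call takes 0.05 s, during which the arm holds its last target. There are 200 camera calls.

## Working session

There is one attempt and no reset: what is moved stays moved. The work goes in short steps, Python scripts to look and compute and a tool call to move; the robot and the scene stay as the last step left them, time stands still between calls to the robot, and variables do not carry over. Pictures are saved under pics/ and viewed, at most 12 in all, crops included, and the job is handed in when it is done.

```bash
mkdir -p pics; cat > h.py <<'E'
import numpy as np,cv2
from cell import sense,read_camera
def ray(c,u,v):
    K=c["K"];R=np.array(c["R"]);t=np.array(c["t"])
    d=np.linalg.inv(K)@[u,v,1.];return -R.T@t,R.T@d
def plane(c,u,v,z):
    o,d=ray(c,u,v);return o+d*(z-o[2])/d[2]
def two(c1,p1,c2,p2):
    o1,d1=ray(c1,*p1);o2,d2=ray(c2,*p2)
    s=np.linalg.lstsq(np.c_[d1,-d2],o2-o1,rcond=None)[0]
    a=o1+d1*s[0];b=o2+d2*s[1];return (a+b)/2,np.linalg.norm(a-b)
def proj(c,X):
    q=c["K"]@(c["R"]@np.array(X)+c["t"]);return q[:2]/q[2]
E
python3 - <<'E'
from h import *
import pickle
s=sense();print(s)
for n in("scene","top"):
    c=read_camera(n);cv2.imwrite(f"pics/{n}.png",c["color"]);pickle.dump(c,open(n+".pkl","wb"));print(n,c["K"],c["R"],c["t"])
E
```

```text
{'time': 0.0, 'joint_pos': array([73.86180309, 26.8964127 , -2.78466703, 87.87516752,  1.37924814,
       65.37597068, -4.71777277]), 'joint_velocities': array([-0.07720745,  0.00828485, -0.08883592, -0.02414399,  0.03635176,
       -0.09581081, -0.08121953]), 'joint_torque': array([ 2.56618732e-04, -5.10316837e+01, -4.65642486e-02, -2.37715781e+01,
        1.07671850e-02,  7.44570483e-03,  1.01792546e-05]), 'tcp_pos': array([ 0.16868412, -0.65299535,  0.24726125]), 'ee_rot': array([[ 9.68228275e-01,  2.50067415e-01, -5.43554754e-04],
       [ 2.50068001e-01, -9.68226382e-01,  1.91519245e-03],
       [-4.73568261e-05, -1.99026914e-03, -9.99998018e-01]]), 'ft_force': array([0.36544606, 0.005457  , 0.23242431]), 'ft_torque': array([-0.0212423 ,  0.00997244, -0.01933748]), 'grasp_force': 0.0, 'opening': 0.08556707018173543}
scene [[483.23029082   0.         316.56768397]
 [  0.         483.23029082 201.30799403]
 [  0.           0.           1.        ]] [[ 0.54733503  0.83668916  0.01938078]
 [ 0.47747782 -0.29316427 -0.82829321]
 [-0.6873422   0.46260778 -0.55995959]] [-0.29666502 -0.17222319  1.67472594]
top [[362.45947248   0.         313.55782743]
 [  0.         362.45947248 193.73283717]
 [  0.           0.           1.        ]] [[-0.00955988 -0.99995359  0.00119022]
 [-0.99278418  0.00934905 -0.11954987]
 [ 0.1195332  -0.00232451 -0.99282748]] [-0.00579357  0.5435966   1.28296358]
```

View pics/scene.png

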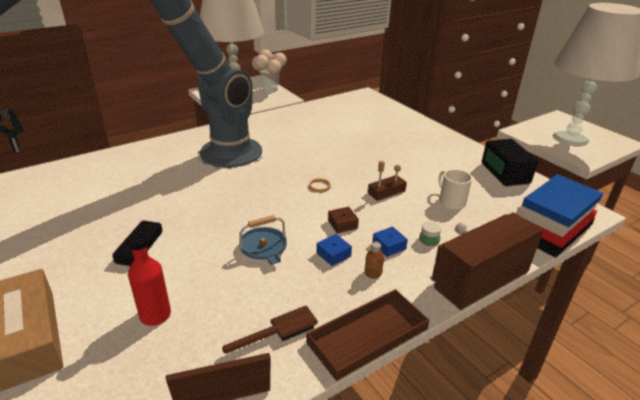

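View pics/top.png

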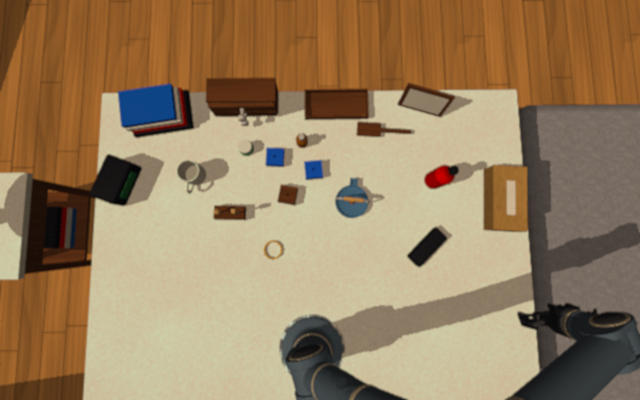

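The scene view shows the brown rack at (387,188) with two tools, at (381,167) and (397,168). The brown block is at (343,219), the blue look-alikes at (334,250) and (390,241), and the dish at (263,240) with its handle bar at (262,221). In the top view the rack is at (230,212), the block at (288,194) and the dish at (353,199).

Candidates for the pin are the tool at scene (381,167), which looks square, and the one at (397,168), which looks like a knob. I'll check them in a close crop.

```bash
python3 - <<'E'
from h import *
import pickle
s=pickle.load(open("scene.pkl","rb"));t=pickle.load(open("top.pkl","rb"))
def crop(c,x0,y0,w,h,k):return cv2.resize(c["color"][y0:y0+h,x0:x0+w],None,fx=k,fy=k,interpolation=cv2.INTER_CUBIC)
a=crop(s,230,150,190,120,4)   # 760x480? 
b=crop(s,360,150,60,55,6);d=crop(t,205,175,72,55,6)
a=crop(s,235,195,130,80,4);e=crop(t,270,170,110,55,4)
im=np.zeros((600,800,3),np.uint8)
im[:330,:360]=b;im[:330,362:362+432]=d[:, :432]
a=cv2.resize(a,(390,240));im[340:580,:390]=a
e=cv2.resize(e,(400,200));im[340:540,400:800]=e
cv2.imwrite("pics/crop.png",im)
for n,px in(("rack",(230,212)),("block",(288,194))):print(n,plane(t,*px,.034))
print("dish",plane(t,352,200,.085))
for n,c in(("s",s),("t",t)):
    hsv=cv2.cvtColor(c["color"],cv2.COLOR_BGR2HSV)
    m=cv2.inRange(hsv,(5,60,20),(20,255,110))
    nn,l,st,ce=cv2.connectedComponentsWithStats(m)
    for i in range(1,nn):
        if 60<st[i,4]<1500:print(n,"dark",st[i],ce[i].round(1),plane(c,*ce[i],.034).round(3))
E
```

```text
rack [0.47989846 0.29072086 0.034     ]
block [0.54324727 0.08170711 0.034     ]
dish [ 0.51400263 -0.14428455  0.085     ]
s dark [190   0  13  15 109] [197.2   5.1] [-2.016  0.681  0.034]
s dark [276   0   9  30 203] [279.6  14.1] [-1.519  1.056  0.034]
s dark [553   7  42  62 594] [573.1  37.7] [-0.195  2.289  0.034]
s dark [216  40  46  38 796] [241.8  55.3] [-0.851  0.457  0.034]
s dark [225  74  25  33 252] [235.9  90. ] [-0.435  0.227  0.034]
s dark [  0 116  14  15 133] [  6.2 122.7] [-0.56  -0.625  0.034]
s dark [368 176  38  25 615] [386.3 188.1] [0.504 0.272 0.034]
s dark [328 208  30  26 572] [342.6 220.2] [0.567 0.067 0.034]
s dark [365 247  19  32 383] [373.  264.7] [0.75  0.024 0.034]
s dark [328 386  34  14 254] [346.3 394.8] [ 0.997 -0.235  0.034]
t dark [   0    0   31   90 1415] [ 9.9 29.7] [1.187 1.146 0.034]
t dark [398  83  57  33 439] [426.8  96.9] [ 0.905 -0.439  0.034]
t dark [176  89   7  35  77] [179.2 106.7] [0.875 0.487 0.034]
t dark [181  90  13  39  87] [189.7 106.8] [0.874 0.448 0.034]
t dark [541 104  81   2  90] [579.8 104.9] [ 0.869 -1.01   0.034]
t
[... 270 characters left out ...]
  6  68 123] [527.3 193.5] [ 0.537 -0.787  0.034]
t dark [192 165  14  20 128] [200.2 175.8] [0.613 0.402 0.034]
t dark [485 167   8  63 445] [488.2 198.6] [ 0.52  -0.643  0.034]
t dark [278 186  20  19 293] [288.  194.5] [0.541 0.082 0.034]
t dark [214 206  33  14 375] [230.5 212.1] [0.479 0.289 0.034]
t dark [423 227  24  37  89] [437.2 243.4] [ 0.361 -0.451  0.034]
t dark [562 308  17  31 147] [567.1 321.1] [ 0.088 -0.889  0.034]
t dark [589 313  42  15 238] [610.3 322. ] [ 0.084 -1.039  0.034]
t dark [294 332  38  21 143] [313.5 338.5] [ 0.039 -0.006  0.034]
t dark [288 345  35  16 141] [305.2 354.9] [-0.015  0.023  0.034]
t dark [350 384  24  16  99] [359.3 389.3] [-0.129 -0.16   0.034]
```

View pics/crop.png

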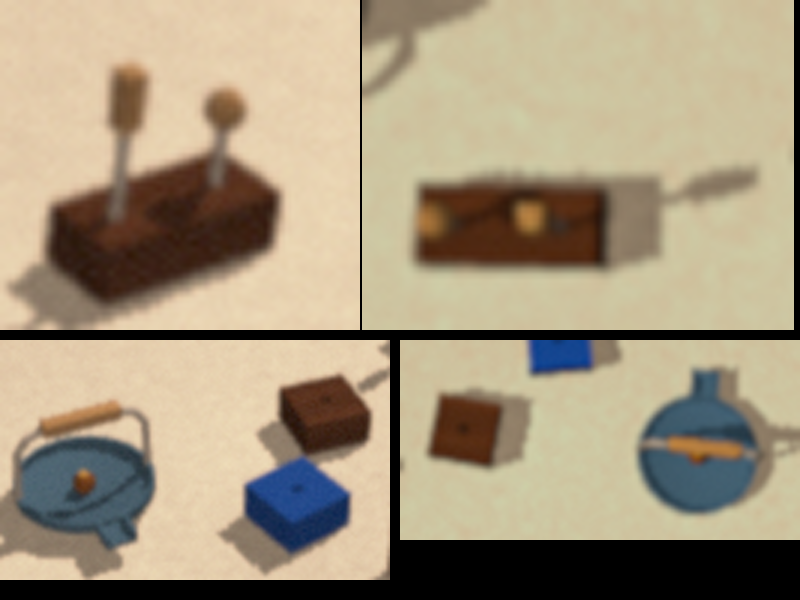

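The crop confirms the square grip is the tool at scene (381,166) / top (233,211), standing in the rack's -y hole. The ball knob is the awl at scene (397,168) / top (217,212). The brown block's hole is at scene (342,215) / top (287,194), and the dish lip points to +x.

```bash
python3 - <<'E'
from h import *
import pickle
s=pickle.load(open("scene.pkl","rb"));t=pickle.load(open("top.pkl","rb"))
for n,a,b in(("pin",(381.2,166.2),(233,211.2)),("awl",(397.5,168),(216.7,211.7)),("hole",(342.3,215),(287.05,194.2)),("bar",(261.7,221),(353.9,199.7)),("bead",(263,242.3),(353,202))):
    print(n,two(s,a,t,b))
S=sense()
print("bar ends top", plane(t,270+670/3.636-400/3.636,170+(443-340)/3.636,.085),plane(t,270+(740-400)/3.636,170+(451-340)/3.636,.085))
for n,c in(("s",s),("t",t)):
  hsv=cv2.cvtColor(c["color"],cv2.COLOR_BGR2HSV)
  m=cv2.inRange(hsv,(8,90,110),(22,255,255))
  k,l,st,ce=cv2.connectedComponentsWithStats(m)
  for i in range(1,k):
    if 8<st[i,4]<400:
      p=np.argwhere(l==i)[:,::-1].astype(np.float32);r=cv2.minAreaRect(p)
      if (n=="s" and 230<ce[i][0]<410 and 150<ce[i][1]<260) or (n=="t" and 205<ce[i][0]<380 and 180<ce[i][1]<230):print(n,st[i],ce[i].round(1),r)
# rack & block orientation (top)
hsv=cv2.cvtColor(t["color"],cv2.COLOR_BGR2HSV);m=cv2.inRange(hsv,(5,60,20),(20,255,110))
k,l,st,ce=cv2.connectedComponentsWithStats(m)
for u in((288,191),(225,209)):
  p=np.argwhere(l==l[u[1],u[0]])[:,::-1];q=np.array([plane(t,*x,.034)[:2] for x in p],np.float32);print(cv2.minAreaRect(q))
E
```

```text
pin (array([0.47794123, 0.26587495, 0.09757688]), np.float64(0.00014983032254871522))
awl (array([0.4793567 , 0.32941597, 0.0727847 ]), np.float64(0.0025331657097931617))
hole (array([0.54248314, 0.08456198, 0.02967723]), np.float64(0.0021250629892426726))
bar (array([ 0.51581813, -0.14988429,  0.08323542]), np.float64(0.0027818895412734215))
bead (array([ 0.51541765, -0.15196672,  0.01586963]), np.float64(0.007556874491659099))
bar ends top [ 0.52010331 -0.11747553  0.085     ] [ 0.51177992 -0.18426182  0.085     ]
s [379 160   6  13  54] [381.3 165.8] ((381.5, 166.0), (12.0, 5.0), 90.0)
s [394 165   7   7  34] [397.2 167.7] ((397.10003662109375, 167.80001831054688), (5.366562843322754, 6.708203315734863), 26.56505012512207)
s [309 178  22  15 179] [319.4 184.6] ((319.5, 185.0), (14.0, 21.0), 90.0)
s [329 208  15   4  16] [335.6 209.2] ((335.91571044921875, 209.1348419189453), (0.9743912816047668, 14.316057205200195), 77.00537872314453)
s [248 215  28  12 178] [261.4 220.8] ((261.4411926269531, 220.76470947265625), (6.548461437225342, 27.649059295654297), 75.96376037597656)
s [261 238   5   5  16] [263.  240.1] ((263.0000305175781, 240.00003051757812), (4.242640495300293, 2.8284268379211426), 45.0)
s [372 251  12  11  55] [378.4 256.1] ((377.7500305175781, 257.7500305175781), (7.77817440032959, 11.31370735168457), 45.0)
t [290 186   8   2   9] [293.6 186.4] ((293.5294494628906, 186.38235473632812), (7.033533096313477, 0.9701424241065979), 14.03624439239502)
t [344 197  20   6  86] [353.3 199.2] ((353.5, 199.5), (5.0, 19.0), 90.0)
t [214 209   5   6  22] [215.6 211.3] ((216.0, 211.5), (5.0, 4.0), 90.0)
t [231 209   4   5  19] [232.4 210.9] ((232.5, 211.0), (4.0, 3.0), 90.0)
((0.5418599247932434, 0.08203037083148956), (0.06272181868553162, 0.06164249777793884), 78.5262451171875)
((0.47993895411491394, 0.29055726528167725), (0.1140575036406517, 0.046937715262174606), 87.48413848876953)
```

Emit:
{"fn": "pendant", "kwargs": {"moves": [0.05, -0.02, -0.03, -7, 0.1, -0.04, -0.05, -14, 0.15, -0.06, -0.05, -21, 0.2, -0.08, -0.05, -28, 0.25, -0.1, -0.05, -35, 0.3, -0.12, -0.05, -42, 0.35, -0.15, -0.05, -49, 0.39, -0.18, -0.05, -56, 0.43, -0.22, -0.05, -63, 0.46, -0.27, -0.05, -70, 0.485, -0.32, -0.05, -75.5, 0.5, -0.37, -0.05, -75.5], "finger_gap": 0.085, "grip_force": 40}}

```text
time: 1.6
tcp_pos: [0.5607, -0.1679, 0.2978]
ee_rot: [[-0.001, 1.0, -0.0], [1.0, 0.001, 0.001], [0.001, -0.0, -1.0]]
ft_force: [0.3, -0.3, -0.7]
opening: 0.0851
grasp_force: 0.0
```

```bash
cat > go.py <<'E'
# world target x y z + desired world angle of tool y -> shift in tool axes
import sys;from h import *
s=sense();R=np.array(s["ee_rot"]);a=list(map(float,sys.argv[1:]))
print("tcp",s["tcp_pos"].round(4),"shift",(R.T@(np.array(a[:3])-s["tcp_pos"])).round(4))
cur=np.degrees(np.arctan2(R[1,1],R[0,1]));print("yang",cur.round(2),"turn",round((cur-a[3]+180)%360-180,2) if len(a)>3 else "", "tilt",np.degrees(np.arccos(-R[2,2])).round(2),"j",s["joint_pos"].round(1),"t",s["time"],"F",s["ft_force"].round(2))
E
python3 go.py .478 .22 .26 0
```

```text
tcp [ 0.5607 -0.1679  0.2978] shift [ 0.388  -0.0822  0.0382]
yang 0.07 turn 0.07 tilt 0.06 j [ 36.1  18.9 -30.3  95.5  10.1  68.3   3.5] t 1.6 F [ 0.33 -0.26 -0.69]
```

Emit:
{"fn": "pendant", "kwargs": {"moves": [0.05, -0.01, 0, 0, 0.1, -0.02, 0, 0, 0.15, -0.03, 0, 0, 0.2, -0.04, 0, 0, 0.25, -0.05, 0, 0, 0.3, -0.06, 0, 0, 0.35, -0.07, 0.01, 0, 0.39, -0.08, 0.04, 0, 0.42, -0.083, 0.07, 0, 0.434, -0.083, 0.08, 0, 0.434, -0.083, 0.08, 0, 0.434, -0.083, 0.08, 0]}}

```text
time: 3.1
tcp_pos: [0.4787, 0.2627, 0.2192]
ee_rot: [[0.002, 1.0, 0.002], [1.0, -0.002, -0.0], [-0.0, 0.002, -1.0]]
ft_force: [-0.6, 0.3, -0.1]
opening: 0.0847
grasp_force: 0.0
```

```bash
python3 - <<'E'
from h import *
import pickle
c=read_camera("wrist");pickle.dump(c,open("w1.pkl","wb"));cv2.imwrite("pics/w1.png",c["color"]);print(c["K"],c["R"],c["t"],sense()["tcp_pos"])
E
```

```text
[[309.70691629   0.         323.50568275]
 [  0.         309.70691629 200.20935818]
 [  0.           0.           1.        ]] [[ 0.99999429 -0.00194799  0.0027601 ]
 [-0.00272928 -0.94733562  0.3202308 ]
 [ 0.00199094 -0.32023651 -0.94733554]] [-0.48049149  0.21734388  0.43546773] [0.47871655 0.26259295 0.21929251]
```

View pics/w1.png

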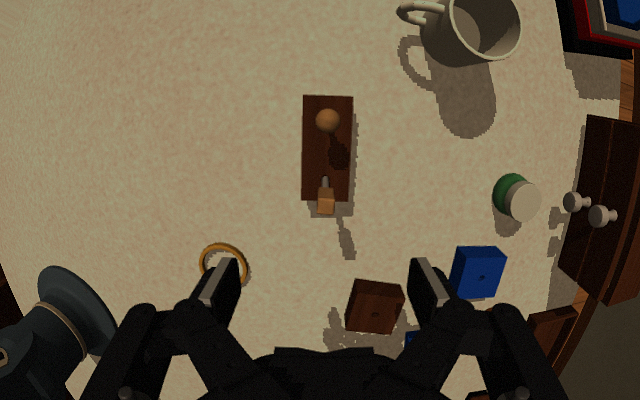

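The wrist view shows the square grip's top at (326,203), the awl knob at (327,119) and the brown block at (375,306) with its hole at (377,314). Next I'll measure the grip's position and yaw.

```bash
cat >> h.py <<'E'
def wray(c,u,v):
    K=c["K"];R=np.array(c["R"]);t=np.array(c["t"])
    x=np.array([u-K[0,2],v-K[1,2]])/K[0,0];r=np.hypot(*x)
    d=np.array([*(x/r*np.sin(r)),np.cos(r)]) if r>0 else np.array([0,0,1.]);return -R.T@t,R.T@d
def wplane(c,u,v,z):
    o,d=wray(c,u,v);return o+d*(z-o[2])/d[2]
def mix(r1,r2):
    (o1,d1),(o2,d2)=r1,r2
    s=np.linalg.lstsq(np.c_[d1,-d2],o2-o1,rcond=None)[0]
    a=o1+d1*s[0];b=o2+d2*s[1];return ((a+b)/2).round(4),np.linalg.norm(a-b).round(4)
E
python3 - <<'E'
from h import *
import pickle
w=pickle.load(open("w1.pkl","rb"));s=pickle.load(open("scene.pkl","rb"));t=pickle.load(open("top.pkl","rb"))
im=w["color"];a=cv2.resize(im[165:225,295:365],None,fx=7,fy=7,interpolation=cv2.INTER_NEAREST)
b=cv2.resize(im[270:340,335:415],None,fx=3.8,fy=3.8,interpolation=cv2.INTER_NEAREST)
o=np.zeros((420,490+304,3),np.uint8);o[:,:490]=a;o[:266,490:]=b;cv2.imwrite("pics/c2.png",o)
print("hole",mix(wray(w,377,314),ray(s,342.3,215)),mix(wray(w,377,314),ray(t,287.05,194.2)),wplane(w,377,314,.034))
E
```

```text
hole (array([0.5482, 0.0815, 0.0329]), np.float64(0.0047)) (array([0.5458, 0.0855, 0.0353]), np.float64(0.0068)) [0.54957343 0.08438465 0.034     ]
```

View pics/c2.png

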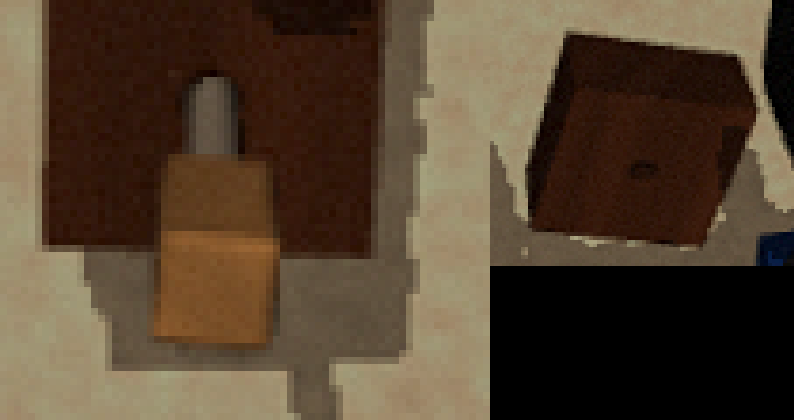

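The close view shows the grip's top face with corners near crop (161,232), (280,237), (270,345) and (152,340), so it is only slightly yawed. The block's hole is at wrist (375.8,314.7).

```bash
python3 - <<'E'
from h import *
import pickle
w=pickle.load(open("w1.pkl","rb"));s=pickle.load(open("scene.pkl","rb"));t=pickle.load(open("top.pkl","rb"))
P=[wplane(w,x/7+295-.5,y/7+165-.5,.117) for x,y in((161,232),(280,237),(270,345),(152,340))]
print(np.array(P).round(4),np.mean(P,0))
for i,j in((0,1),(1,2),(3,2),(0,3)):
    d=P[j]-P[i];print(np.hypot(*d[:2]).round(4),np.degrees(np.arctan2(d[1],d[0])).round(1))
# height: far edge bottom vs shank; triangulate grip centre
m=np.mean([(161,232),(280,237),(270,345),(152,340)],0)/7+[294.5,164.5]
print(m,mix(wray(w,*m),ray(s,381.3,161.3)))
print("hole",mix(wray(w,375.3,314.2),ray(s,342.3,215)),mix(wray(w,375.3,314.2),ray(t,287.05,194.2)),wplane(w,375.3,314.2,.034))
E
python3 go.py .478 .266 .102
```

```text
[[0.4761 0.2697 0.117 ]
 [0.4892 0.2691 0.117 ]
 [0.4882 0.2563 0.117 ]
 [0.4749 0.2569 0.117 ]] [0.48209882 0.26300032 0.117     ]
0.0132 -2.7
0.0128 -94.5
0.0133 -2.8
0.0128 -95.0
[325.32142857 205.71428571] (array([0.4814, 0.2622, 0.1163]), np.float64(0.0019))
hole (array([0.5467, 0.0816, 0.0324]), np.float64(0.0029)) (array([0.5447, 0.0853, 0.0354]), np.float64(0.0046)) [0.54735784 0.08417014 0.034     ]
tcp [0.4787 0.2626 0.2193] shift [ 0.0034 -0.0009  0.1173]
yang -0.16 turn  tilt 0.11 j [ -0.8  21.4 -40.9 105.7  16.3  58.7 -48.5] t 3.15 F [0.71 0.32 0.1 ]
```

Emit:
{"fn": "pendant", "kwargs": {"moves": [0.001, 0.002, 0.02, 3, 0.0015, 0.002, 0.05, 3.3, 0.0015, 0.002, 0.08, 3.3, 0.0015, 0.002, 0.105, 3.3, 0.0015, 0.002, 0.118, 3.3, 0.0015, 0.002, 0.118, 3.3, 0.0015, 0.002, 0.118, 3.3], "finger_gap": 0.05, "grip_force": 40}}

```text
time: 4.03
tcp_pos: [0.4804, 0.2656, 0.1014]
ee_rot: [[0.058, 0.998, 0.002], [0.998, -0.058, 0.001], [0.001, 0.002, -1.0]]
ft_force: [0.5, 0.1, 0.0]
opening: 0.0501
grasp_force: 0.0
```

Emit:
{"fn": "pendant", "kwargs": {"moves": [0, 0, 0, 0, 0, 0, 0, 0, 0, 0, 0, 0, 0, 0, 0, 0], "finger_gap": 0, "grip_force": 40}}

```text
time: 4.53
tcp_pos: [0.4799, 0.2655, 0.1009]
ee_rot: [[0.058, 0.998, 0.001], [0.998, -0.058, 0.0], [0.0, 0.001, -1.0]]
ft_force: [-1.0, -0.8, 5.5]
opening: 0.0132
grasp_force: 41.0
```

```bash
python3 go.py .4805 .264 .1
```

```text
tcp [0.4799 0.2655 0.1009] shift [-0.0015  0.0007  0.0009]
yang -3.31 turn  tilt 0.06 j [ -5.9  29.9 -35.8 111.5  23.9  46.  -58.3] t 4.525 F [-0.96 -0.78  5.53]
```

Emit:
{"fn": "pendant", "kwargs": {"moves": [0, 0, -0.01, 0, 0, 0, -0.025, 0, 0, 0, -0.04, 0, 0, 0, -0.06, 0, 0, 0, -0.08, 0, 0, 0, -0.09, 0, 0, 0, -0.09, 0, 0, 0, -0.09, 0]}}

```text
time: 5.52
tcp_pos: [0.4791, 0.2648, 0.1897]
ee_rot: [[0.058, 0.998, -0.001], [0.998, -0.058, -0.001], [-0.001, -0.001, -1.0]]
ft_force: [-0.1, -0.6, -0.9]
opening: 0.0136
grasp_force: 40.5
```

```bash
python3 go.py .546 .084 .19
```

```text
tcp [0.4791 0.2648 0.1897] shift [-0.1766  0.0772 -0.0002]
yang -3.32 turn  tilt 0.08 j [ -2.4  23.4 -39.5 107.3  17.8  55.7 -53.1] t 5.525 F [-0.06 -0.64 -0.92]
```

Emit:
{"fn": "pendant", "kwargs": {"moves": [-0.03, 0.013, 0, 0, -0.07, 0.03, 0, 0, -0.11, 0.048, 0, 0, -0.15, 0.066, 0.005, 0, -0.17, 0.074, 0.015, 0, -0.1765, 0.077, 0.025, 0, -0.1765, 0.077, 0.03, 0, -0.1765, 0.077, 0.03, 0, -0.1765, 0.077, 0.03, 0, -0.1765, 0.077, 0.03, 0]}}

```text
time: 6.78
tcp_pos: [0.5463, 0.0854, 0.1607]
ee_rot: [[0.057, 0.998, 0.001], [0.998, -0.057, 0.0], [0.0, 0.001, -1.0]]
ft_force: [0.2, -0.8, 0.2]
opening: 0.013
grasp_force: 40.5
```

```bash
python3 - <<'E'
from h import *
import pickle
for n in("scene","top","wrist"):
    c=read_camera(n);pickle.dump(c,open(n+"2.pkl","wb"))
    if n=="scene":a=cv2.resize(c["color"][140:240,290:390],None,fx=5.9,fy=5.9,interpolation=cv2.INTER_CUBIC)[:590,:400+190]
    if n=="wrist":b=c["color"][170:370,225:425];b=cv2.resize(b,(200,200));
o=np.zeros((600,800,3),np.uint8);o[:590,:590]=a;o[:200,600:]=b
cv2.imwrite("pics/p2.png",o)
E
python3 go.py .546 .084 .16
```

```text
tcp [0.5463 0.0848 0.1605] shift [-0.0008 -0.0002  0.0005]
yang -3.3 turn  tilt 0.03 j [ 14.8  25.2 -36.  108.3  18.5  52.3 -33.4] t 6.925 F [ 0.35 -0.38 -0.2 ]
```

View pics/p2.png

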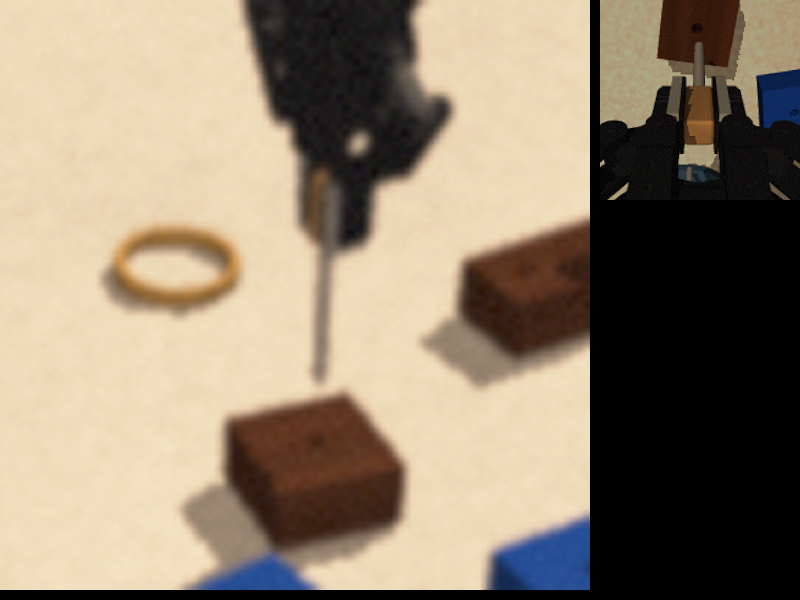

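The tip is at scene (344.1,204.4) and the hole at scene (343.9,214.7). In the wrist view the tip is at about (324,212) and the hole at about (322,198). I'll refine these numerically.

```bash
python3 - <<'E'
from h import *
import pickle
w=pickle.load(open("wrist2.pkl","rb"));s=pickle.load(open("scene2.pkl","rb"))
g=cv2.cvtColor(w["color"],cv2.COLOR_BGR2GRAY)
sat=cv2.cvtColor(w["color"],cv2.COLOR_BGR2HSV)[...,1]
print(g[188:222,310:336].tolist().__str__().replace("], [","\n"))
print("hole",wplane(w,322,198,.034),mix(wray(w,322,198),ray(s,343.9,214.7)))
print("tip",wplane(w,324,212,.0675),mix(wray(w,324,212),ray(s,344.1,204.4)))
E
```

```text
[[31, 38, 38, 34, 33, 34, 30, 32, 31, 32, 30, 33, 30, 30, 30, 31, 30, 34, 33, 35, 30, 30, 33, 25, 33, 31
36, 38, 33, 34, 37, 36, 30, 35, 32, 26, 32, 31, 34, 32, 29, 25, 29, 31, 30, 32, 29, 31, 28, 32, 32, 31
37, 36, 33, 34, 32, 37, 33, 31, 36, 30, 33, 31, 29, 35, 29, 31, 33, 32, 31, 30, 33, 31, 29, 30, 32, 35
33, 38, 32, 32, 31, 32, 33, 32, 36, 34, 31, 38, 33, 29, 30, 34, 31, 32, 31, 34, 36, 31, 31, 27, 33, 33
35, 37, 35, 37, 30, 28, 33, 33, 34, 31, 33, 30, 33, 30, 34, 32, 33, 29, 34, 30, 29, 29, 31, 31, 30, 33
33, 34, 36, 36, 35, 33, 29, 33, 35, 27, 23, 19, 22, 21, 21, 29, 30, 36, 32, 29, 32, 33, 28, 32, 33, 31
36, 34, 35, 36, 33, 33, 30, 31, 22, 13, 15, 13, 14, 23, 20, 23, 18, 31, 35, 31, 29, 29, 29, 31, 34, 32
36, 37, 36, 36, 33, 34, 29, 25, 12, 12, 9, 15, 15, 17, 12, 14, 22, 30, 30, 33, 33, 29, 30, 29, 29, 33
35, 40, 37, 37, 34, 33, 28, 17, 6, 10, 10, 11, 12, 8, 16, 13, 16, 26, 33, 31, 25, 31, 33, 31, 33, 35
33, 38, 37, 33, 34, 31, 27, 16, 7, 10, 10, 16, 14, 10, 12, 9, 14, 22, 29, 33, 31, 32, 24, 33, 31, 32
34, 37, 34, 32, 37, 27, 25, 17, 8, 14, 10, 11, 11, 10, 14, 10, 13, 20, 26
[... 1882 characters left out ...]
 35, 35, 33, 31, 33, 32, 32, 32, 50, 76, 90, 93, 95, 89, 86, 78, 59, 46, 32, 31, 29, 30, 31, 33, 33
36, 32, 34, 28, 32, 34, 34, 34, 32, 53, 79, 87, 97, 94, 88, 86, 74, 62, 41, 27, 33, 32, 31, 33, 37, 30
39, 33, 34, 31, 38, 31, 36, 32, 34, 56, 79, 89, 93, 93, 94, 82, 76, 61, 44, 31, 32, 32, 32, 33, 31, 36
35, 33, 35, 31, 32, 32, 30, 33, 30, 54, 77, 91, 93, 91, 91, 83, 75, 62, 42, 28, 30, 32, 33, 35, 30, 35
33, 31, 30, 35, 28, 33, 30, 30, 33, 56, 80, 93, 95, 94, 91, 84, 80, 64, 44, 24, 32, 33, 34, 29, 32, 31]]
hole [0.54692215 0.08372797 0.034     ] (array([0.5474, 0.0842, 0.034 ]), np.float64(0.0012))
tip [0.54851374 0.08357014 0.0675    ] (array([0.5481, 0.0834, 0.0682]), np.float64(0.0011))
```

Emit:
{"fn": "pendant", "kwargs": {"moves": [0.0022, -0.0017, 0, 0, 0.0022, -0.0017, 0.01, 0, 0.0022, -0.0017, 0.02, 0, 0.0022, -0.0017, 0.027, 0, 0.0022, -0.0017, 0.027, 0, 0.0022, -0.0017, 0.027, 0]}}

```text
time: 7.68
tcp_pos: [0.5448, 0.087, 0.1334]
ee_rot: [[0.058, 0.998, 0.0], [0.998, -0.058, 0.0], [0.0, 0.0, -1.0]]
ft_force: [1.1, 1.0, 0.1]
opening: 0.0133
grasp_force: 40.5
```

```bash
python3 - <<'E'
from h import *
import pickle
c=read_camera("wrist");pickle.dump(c,open("wrist3.pkl","wb"))
s=read_camera("scene")
o=np.zeros((500,800,3),np.uint8)
o[:400,:400]=cv2.resize(c["color"][180:230,298:348],(400,400),interpolation=cv2.INTER_NEAREST)
o[:400,400:]=cv2.resize(s["color"][190:230,324:364],(400,400),interpolation=cv2.INTER_CUBIC)
cv2.imwrite("pics/p3.png",o);print(sense()["tcp_pos"])
E
```

```text
[0.54494297 0.08699425 0.13362994]
```

View pics/p3.png

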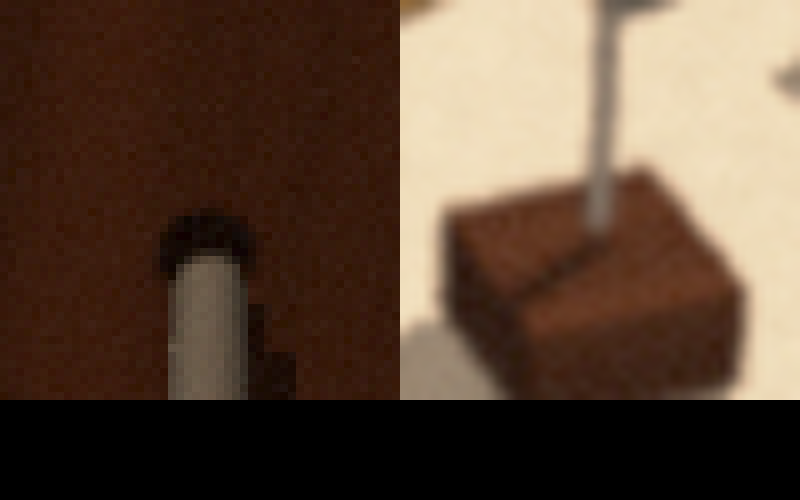

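The tip and hole are both centred at crop x≈207 in the wrist view. In y the tip's front edge at row 255 works out to be over the mouth's centre. I'm descending.

Emit:
{"fn": "pendant", "kwargs": {"moves": [0, 0, 0.003, 0, 0, 0, 0.006, 0, 0, 0, 0.009, 0, 0, 0, 0.012, 0, 0, 0, 0.015, 0, 0, 0, 0.015, 0]}}

```text
time: 8.52
tcp_pos: [0.5445, 0.0869, 0.118]
ee_rot: [[0.058, 0.998, -0.001], [0.998, -0.058, -0.0], [-0.0, -0.001, -1.0]]
ft_force: [-0.8, 0.4, 0.1]
opening: 0.0135
grasp_force: 40.5
```

```bash
python3 go.py .5449 .087 .1
```

```text
tcp [0.5445 0.0869 0.118 ] shift [0.0002 0.0004 0.018 ]
yang -3.31 turn  tilt 0.03 j [ 13.1  28.3 -34.4 110.5  21.2  47.6 -36. ] t 8.525 F [-0.85  0.39  0.14]
```

No contact force with the tip about 9 mm in, so I'm going on to the bottom.

Emit:
{"fn": "pendant", "kwargs": {"moves": [0, 0, 0.004, 0, 0, 0, 0.008, 0, 0, 0, 0.012, 0, 0, 0, 0.015, 0, 0, 0, 0.0165, 0, 0, 0, 0.0165, 0]}}

```text
time: 9.28
tcp_pos: [0.5446, 0.0869, 0.1017]
ee_rot: [[0.058, 0.998, -0.0], [0.998, -0.058, -0.0], [-0.0, -0.0, -1.0]]
ft_force: [-0.5, 0.1, -0.5]
opening: 0.0135
grasp_force: 40.5
```

```bash
python3 go.py .5449 .087 .1
```

```text
tcp [0.5446 0.0869 0.1017] shift [0.0001 0.0003 0.0017]
yang -3.31 turn  tilt 0.01 j [ 12.4  29.5 -33.6 111.1  22.4  45.9 -37. ] t 9.275 F [-0.52  0.13 -0.51]
```

Emit:
{"fn": "pendant", "kwargs": {"moves": [0, 0, 0, 0, 0, 0, 0, 0, 0, 0, 0, 0, 0, 0, 0, 0, 0, 0, -0.01, 0, 0, 0, -0.03, 0, 0, 0, -0.06, 0, 0, 0, -0.09, 0, 0, 0, -0.12, 0, 0, 0, -0.13, 0, 0, 0, -0.13, 0], "finger_gap": 0.05}}

```text
time: 10.65
tcp_pos: [0.5447, 0.0869, 0.2322]
ee_rot: [[0.058, 0.998, 0.001], [0.998, -0.058, -0.0], [-0.0, 0.001, -1.0]]
ft_force: [0.4, -0.6, -0.6]
opening: 0.0497
grasp_force: 0.0
```

```bash
python3 - <<'E'
from h import *
import pickle
for n in("scene","top","wrist"):
    c=read_camera(n);pickle.dump(c,open(n+"4.pkl","wb"))
s=pickle.load(open("scene4.pkl","rb"));w=pickle.load(open("wrist4.pkl","rb"))
o=np.zeros((400,800,3),np.uint8)
o[:,:400]=cv2.resize(s["color"][160:260,240:360],(400,333)) [:333].repeat(1,0) if 0 else cv2.resize(s["color"][150:260,240:350],(400,400),interpolation=cv2.INTER_CUBIC)
o[:,400:]=cv2.resize(w["color"][140:400,190:450],(400,400))
cv2.imwrite("pics/p4.png",o)
E
python3 go.py .516 -.15 .2 0
```

```text
tcp [0.5439 0.0866 0.2305] shift [-0.2378 -0.0141  0.0307]
yang -3.31 turn -3.31 tilt 0.14 j [ 16.8  20.6 -38.1 104.4  14.5  60.1 -30.2] t 10.8 F [ 0.21 -0.08 -0.23]
```

View pics/p4.png

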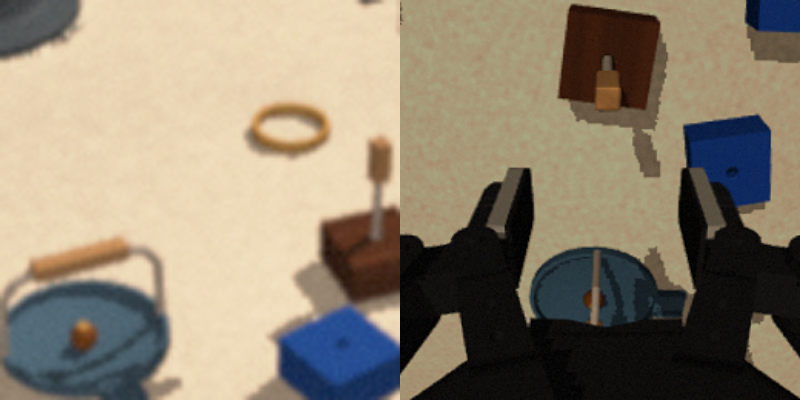

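The pin stands upright in the brown block, and the dish and bead are undisturbed. I'll move over the dish and re-measure the bar from the wrist camera.

Emit:
{"fn": "pendant", "kwargs": {"moves": [-0.05, -0.003, 0, 1, -0.1, -0.006, 0, 2, -0.15, -0.009, 0, 3, -0.2, -0.012, 0.005, 3.7, -0.225, -0.014, 0.02, 3.7, -0.238, -0.014, 0.03, 3.7, -0.238, -0.014, 0.03, 3.7, -0.238, -0.014, 0.03, 3.7]}}

```text
time: 11.8
tcp_pos: [0.5176, -0.1477, 0.202]
ee_rot: [[0.119, 0.993, 0.001], [0.993, -0.119, 0.001], [0.001, 0.0, -1.0]]
ft_force: [-0.6, -0.2, 0.1]
opening: 0.0501
grasp_force: 0.0
```

```bash
python3 - <<'E'
from h import *
import pickle
w=read_camera("wrist");pickle.dump(w,open("w5.pkl","wb"));t=pickle.load(open("top4.pkl","rb"));s=pickle.load(open("scene4.pkl","rb"))
cv2.imwrite("pics/w5.png",w["color"])
def bar(c,box):
    hsv=cv2.cvtColor(c["color"],cv2.COLOR_BGR2HSV);m=cv2.inRange(hsv,(8,60,90),(24,255,255))
    x0,y0,x1,y1=box;k=np.zeros_like(m);k[y0:y1,x0:x1]=m[y0:y1,x0:x1]
    n,l,st,ce=cv2.connectedComponentsWithStats(k);i=1+st[1:,4].argmax();return cv2.minAreaRect(np.argwhere(l==i)[:,::-1].astype(np.float32)),st[i]
print("s",bar(s,(240,205,290,235)),"t",bar(t,(335,185,375,215)))
E
python3 go.py .516 -.15 .087 -7
```

```text
s (((263.1606140136719, 223.11219787597656), (46.141273498535156, 20.777698516845703), 1.2453641891479492), array([240, 213,  47,  22, 443], dtype=int32)) t (((368.147216796875, 197.89552307128906), (29.832866668701172, 13.676191329956055), 76.4295654296875), array([358, 185,  17,  30, 157], dtype=int32))
tcp [ 0.5176 -0.1479  0.2022] shift [-0.0024 -0.0015  0.1152]
yang -6.83 turn 0.17 tilt 0.07 j [ 37.8  20.1 -32.6 108.   12.9  55.5  -7.5] t 11.85 F [-0.47 -0.55  0.91]
```

View pics/w5.png

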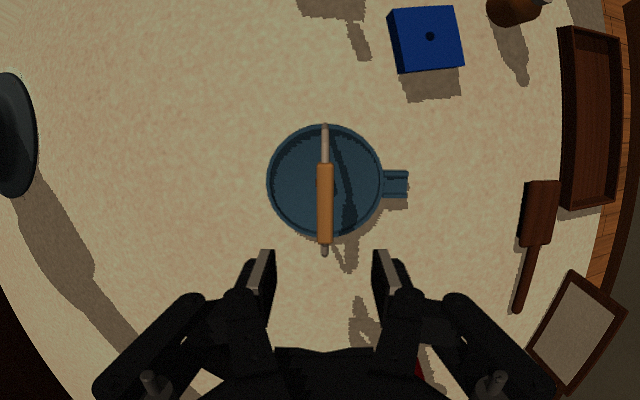

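The wrist view shows the bar running from (326,163) to (325,243), in line with the tool's x axis, and the lip to the right at (397,184).

```bash
python3 - <<'E'
from h import *
import pickle
w=pickle.load(open("w5.pkl","rb"));s=pickle.load(open("scene4.pkl","rb"));t=pickle.load(open("top4.pkl","rb"))
hsv=cv2.cvtColor(w["color"],cv2.COLOR_BGR2HSV);m=cv2.inRange(hsv,(8,90,110),(22,255,255));m[:,:300]=0;m[:,350:]=0;m[:150]=0;m[255:]=0
n,l,st,ce=cv2.connectedComponentsWithStats(m);i=1+st[1:,4].argmax();r=cv2.minAreaRect(np.argwhere(l==i)[:,::-1].astype(np.float32));print(st[i],ce[i],r)
c=ce[i]
a=wplane(w,326,163,.088);b=wplane(w,325,243,.088);print(a,b,np.hypot(*(a-b)[:2]),"yaw",np.degrees(np.arctan2(*(a-b)[:2])))
print(wplane(w,*c,.088),mix(wray(w,*c),ray(s,261.5,220.8)),mix(wray(w,*c),ray(t,353.5,199.4)))
E
```

```text
[ 317  163   16   80 1065] [324.25539906 201.99530516] ((324.5, 202.5), (79.0, 15.0), 90.0)
[ 0.52524423 -0.11620274  0.088     ] [ 0.51631611 -0.18534498  0.088     ] 0.06971628920461963 yaw 7.357709570799561
[ 0.52006403 -0.14823483  0.088     ] (array([ 0.5195, -0.1497,  0.0858]), np.float64(0.0017)) (array([ 0.5183, -0.1514,  0.0761]), np.float64(0.0031))
```

Emit:
{"fn": "pendant", "kwargs": {"moves": [-0.0024, 0.0027, 0.02, 0.5, -0.0024, 0.0027, 0.05, 0.5, -0.0024, 0.0027, 0.08, 0.5, -0.0024, 0.0027, 0.105, 0.5, -0.0024, 0.0027, 0.116, 0.5, -0.0024, 0.0027, 0.119, 0.5, -0.0024, 0.0027, 0.119, 0.5, -0.0024, 0.0027, 0.119, 0.5, -0.0024, 0.0027, 0.119, 0.5], "finger_gap": 0.04}}

```text
time: 12.98
tcp_pos: [0.5197, -0.1528, 0.0835]
ee_rot: [[0.131, 0.991, 0.001], [0.991, -0.131, -0.001], [-0.0, 0.001, -1.0]]
ft_force: [0.3, -1.0, -0.2]
opening: 0.04
grasp_force: 0.0
```

```bash
python3 go.py .5205 -.1507 .083 -7.4
```

```text
tcp [ 0.5197 -0.1528  0.0835] shift [0.0022 0.0005 0.0005]
yang -7.53 turn -0.13 tilt 0.08 j [ 34.   29.2 -28.4 113.3  20.2  42.2 -14.1] t 12.975 F [ 0.34 -1.02 -0.19]
```

Emit:
{"fn": "pendant", "kwargs": {"moves": [0, 0, 0, 0, 0, 0, 0, 0, 0, 0, 0, 0], "finger_gap": 0.02, "grip_force": 20}}

```text
time: 13.35
tcp_pos: [0.5193, -0.1526, 0.0828]
ee_rot: [[0.131, 0.991, 0.0], [0.991, -0.131, -0.0], [-0.0, 0.0, -1.0]]
ft_force: [0.3, 0.3, -0.6]
opening: 0.0203
grasp_force: 0.0
```

Emit:
{"fn": "pendant", "kwargs": {"moves": [0, 0, 0, 0, 0, 0, 0, 0, 0, 0, 0, 0, 0, 0, 0, 0, 0, 0, 0, 0, 0, 0, 0, 0], "finger_gap": 0, "grip_force": 20}}

```text
time: 14.1
tcp_pos: [0.5192, -0.1526, 0.0828]
ee_rot: [[0.131, 0.991, -0.0], [0.991, -0.131, -0.0], [-0.0, -0.0, -1.0]]
ft_force: [-0.7, -0.1, -0.4]
opening: 0.0137
grasp_force: 24.1
```

```bash
python3 go.py .5205 -.1507 .083 -7.4
```

```text
tcp [ 0.5192 -0.1526  0.0828] shift [ 0.0021  0.001  -0.0002]
yang -7.51 turn -0.11 tilt 0.01 j [ 33.9  29.3 -28.4 113.4  20.2  42.2 -14.1] t 14.1 F [-0.75 -0.15 -0.39]
```

Gripped. I'm firming the grip and lifting smoothly.

Emit:
{"fn": "pendant", "kwargs": {"moves": [0, 0, 0, 0, 0, 0, 0, 0, 0, 0, -0.001, 0, 0, 0, -0.003, 0, 0, 0, -0.006, 0, 0, 0, -0.01, 0, 0, 0, -0.015, 0, 0, 0, -0.02, 0, 0, 0, -0.025, 0, 0, 0, -0.03, 0, 0, 0, -0.035, 0, 0, 0, -0.04, 0], "grip_force": 40}}

```text
time: 15.6
tcp_pos: [0.5193, -0.1526, 0.1232]
ee_rot: [[0.131, 0.991, 0.0], [0.991, -0.131, -0.0], [-0.0, 0.0, -1.0]]
ft_force: [0.7, -0.0, -2.0]
opening: 0.0132
grasp_force: 42.1
```

Emit:
{"fn": "pendant", "kwargs": {"moves": [0, 0, -0.005, 0, 0, 0, -0.01, 0, 0, 0, -0.015, 0, 0, 0, -0.02, 0, 0, 0, -0.025, 0, 0, 0, -0.03, 0, 0, 0, -0.034, 0, 0, 0, -0.037, 0, 0, 0, -0.039, 0, 0, 0, -0.04, 0, 0, 0, -0.04, 0, 0, 0, -0.04, 0]}}

```text
time: 17.1
tcp_pos: [0.5192, -0.1526, 0.1627]
ee_rot: [[0.131, 0.991, -0.0], [0.991, -0.131, 0.0], [0.0, -0.0, -1.0]]
ft_force: [-0.1, -0.1, -2.2]
opening: 0.0136
grasp_force: 42.1
```

```bash
python3 - <<'E'
from h import *
s=read_camera("scene");w=read_camera("wrist")
o=np.zeros((400,800,3),np.uint8)
o[:,:400]=cv2.resize(s["color"][150:270,220:340],(400,400),interpolation=cv2.INTER_CUBIC)
o[:,400:]=cv2.resize(w["color"][60:360,170:470],(400,400));cv2.imwrite("pics/p6.png",o)
E
python3 go.py .5205 -.1507 .163 82
```

```text
tcp [ 0.5192 -0.1526  0.1627] shift [ 0.0021  0.001  -0.0003]
yang -7.52 turn -89.52 tilt 0.01 j [ 36.8  23.1 -31.5 109.9  15.2  51.2  -9.7] t 17.2 F [-0.19  0.47 -1.65]
```

View pics/p6.png

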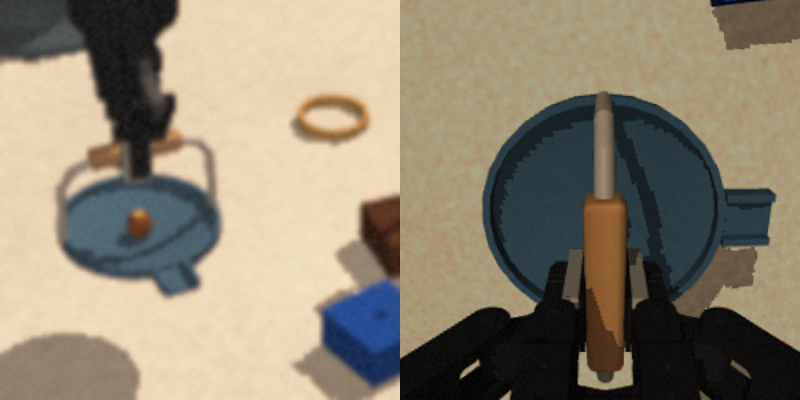

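The dish is up and level with the bead in the middle. I'm turning it -90° about the tool's z axis, which is counter-clockwise from above, with gentle ramps.

Emit:
{"fn": "pendant", "kwargs": {"moves": [0, 0, 0, -0.5, 0, 0, 0, -1.5, 0, 0, 0, -3, 0, 0, 0, -5, 0, 0, 0, -8, 0, 0, 0, -12, 0, 0, 0, -16, 0, 0, 0, -20, 0, 0, 0, -24, 0, 0, 0, -28, 0, 0, 0, -32, 0, 0, 0, -36]}}

```text
time: 18.7
tcp_pos: [0.5193, -0.1527, 0.1628]
ee_rot: [[-0.48, 0.877, 0.0], [0.877, 0.48, -0.0], [-0.0, 0.0, -1.0]]
ft_force: [0.2, 0.7, -2.8]
opening: 0.013
grasp_force: 42.1
```

Emit:
{"fn": "pendant", "kwargs": {"moves": [0, 0, 0, -4, 0, 0, 0, -8, 0, 0, 0, -12, 0, 0, 0, -16, 0, 0, 0, -20, 0, 0, 0, -24, 0, 0, 0, -28, 0, 0, 0, -32, 0, 0, 0, -36, 0, 0, 0, -39, 0, 0, 0, -41, 0, 0, 0, -42]}}

```text
time: 20.2
tcp_pos: [0.5193, -0.1527, 0.1628]
ee_rot: [[-0.943, 0.333, 0.0], [0.333, 0.943, -0.0], [-0.0, -0.0, -1.0]]
ft_force: [0.5, -0.1, -1.1]
opening: 0.0134
grasp_force: 42.1
```

Emit:
{"fn": "pendant", "kwargs": {"moves": [0, 0, 0, -2, 0, 0, 0, -4, 0, 0, 0, -6, 0, 0, 0, -8, 0, 0, 0, -10, 0, 0, 0, -11, 0, 0, 0, -11.7, 0, 0, 0, -12, 0, 0, 0, -12, 0, 0, 0, -12, 0, 0, 0, -12, 0, 0, 0, -12]}}

```text
time: 21.7
tcp_pos: [0.5193, -0.1526, 0.1628]
ee_rot: [[-0.991, 0.131, 0.0], [0.131, 0.991, -0.0], [-0.0, -0.0, -1.0]]
ft_force: [-0.4, 0.5, -1.4]
opening: 0.0132
grasp_force: 42.1
```

Emit:
{"fn": "pendant", "kwargs": {"moves": [0, 0, 0, 0, 0, 0, 0, 0, 0, 0, 0, 0, 0, 0, 0, 0, 0, 0, 0, 0, 0, 0, 0, 0, 0, 0, 0, 0, 0, 0, 0, 0]}}

```text
time: 22.7
tcp_pos: [0.5193, -0.1526, 0.1628]
ee_rot: [[-0.991, 0.131, 0.0], [0.131, 0.991, -0.0], [-0.0, -0.0, -1.0]]
ft_force: [0.6, 0.1, -2.3]
opening: 0.0132
grasp_force: 42.1
```

```bash
python3 - <<'E'
from h import *
s=read_camera("scene");w=read_camera("top")
o=np.zeros((400,800,3),np.uint8)
o[:,:400]=cv2.resize(s["color"][150:270,235:355],(400,400),interpolation=cv2.INTER_CUBIC)
o[:,400:]=cv2.resize(w["color"][140:260,260:380],(400,400));cv2.imwrite("pics/p7.png",o)
E
python3 go.py .5205 -.1507 .163 82
```

```text
tcp [ 0.5193 -0.1526  0.1628] shift [-0.0009  0.002  -0.0002]
yang 82.48 turn 0.48 tilt 0.0 j [ 51.8  29.1 -52.5 109.1  27.9  55.5  68.9] t 22.8 F [-0.05 -0.06 -1.94]
```

View pics/p7.png

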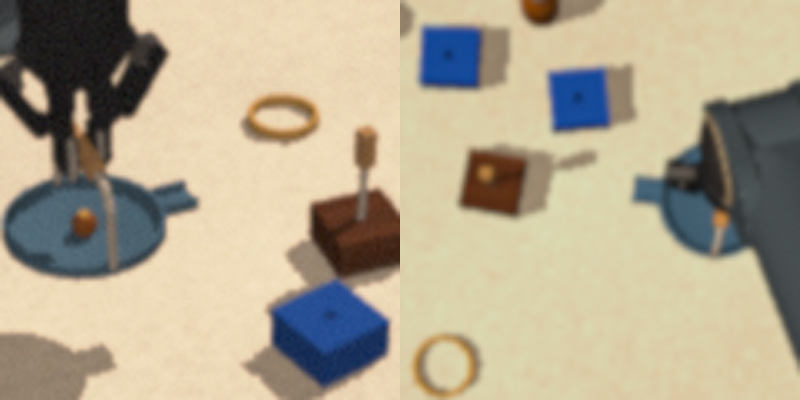

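The lip at crop (640,188) points at the pin (487,173) in the top view. The dish is level with the bead in the middle, and the pin still stands. Handing in.

```bash
python3 -c "
from cell import close_job
print(close_job())"
```

```text
the job is handed in; nothing more can be done
None
```

I handed the job in at about 23 s: the pin stands released in the brown block's hole, and the dish is held level and at rest about 8 cm up, lip facing the pin, bead in the middle. The grader returned no verdict.

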